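Tighten the sampling boom clamp with the large hex key

TASK

Tighten the screw of the sampling boom's clamp: take the larger of the two T-handle hex keys out of the wooden stand, push it fully home in the screw's recessed hex socket, and only then turn it clockwise (seen from above) until the screw's pointer comes up to its stop. Let go and leave the key standing upright in the socket. Leave the smaller key in its stand.

Things in the scene. Friction and masses are not known exactly. Their poses are not given: they have to be found in the camera images.
- key: Larger T-handle hex key, 0.2-0.4 kg, upright in a plywood stand (top 75 mm up). Origin: its lower tip, 11 mm above the table; z up. Dark hex shank 17 mm across flats (flats face x and every 60 deg), tip tapered 4 mm; 40 mm collar at z 64-70 rests on the stand; neck; black bar handle centred at z 103: 84 long (x), 16 wide (y), 18 tall. Pinch its middle; lift straight up 75 mm or more to clear.
- small_key: Smaller T-handle hex key, too thin for the screw: shank 10 mm across flats, bar handle 50 mm long and 10 mm wide, otherwise of the same build and 112 mm height. Origin: centre of its lower tip, z up. It stands in the other hole of the same stand, 100 mm from the larger key (either key may be in either hole), and stays there.
- screw (a joint): Clamp screw's angle, rad: grows clockwise seen from above, starts at 0 to 0.3 (loose), hard stop at 1.4 (tight), where its dark pointer tab comes up to the small dark lug on the block. Turns stiffly (0.06 N m), stays where left. The key has about 8 deg of play either way in the socket before the screw follows.
- socket (a point): Floor centre of the screw's hex socket, 46 mm above the table, on a fixed 40 mm high block that also clamps a level tube (top 67 mm up, 60 mm to the side). z up; x along the pointer tab, turns with the screw. Hole 18.2 mm across flats (facing x and every 60 deg), 18 deep, then a 14 tall funnel to a 34 wide rim. The screw floats 5 mm sideways on soft springs; a key within 4 mm and 8 deg goes in.
There are look-alikes about, which are no part of the job. What is shaped like the key but blue, red or yellow is not meant.

How it is judged:
By the outcome, as a careful person would: the job done as asked, in the order asked, and still so for the second after the job is handed in, with the robot touching nothing.
It also fails if it takes over 43 s, if anything falls off the work surface, if the arm or the gripper's body presses on something with over 40 N, if the wrist force passes 120 N, or if a joint passes its speed limit or range.

ROBOT

A 6-joint arm with a two-finger parallel gripper is mounted at the origin on the work surface. World frame = base frame: x ahead of the robot, y to its left, z up, the work surface at z = 0. Lengths are in m, angles in degrees, forces in N, time in s.
With the tool pointing down it reaches from about 0.4 to 0.825 m from the base axis. Payload 7 kg.
Tool frame: the origin (TCP) lies midway between the tips of the shut fingers; the grasp point (between the pads) lies 19 mm behind it; x points along the fingers, z is the direction in which the jaws open and shut, and the axes are right-handed (so a half turn about x gives the same grasp; the last joint's range is limited). The gripper opens to 88 mm and grips with 3 to 60 N. Pads are 19 mm wide; open, the fingers measure 130 mm over their backs; the gripper's body (78 mm by 193 mm) begins 47 mm behind the grasp point.
Start: joints at [-55.743, 20.546, 0.682, 0, -70.136, -16.507], TCP at [0.206, -0.643, 0.227] pointing down, gripper open.
Joint ranges: [-176.03, 176.03], [-82.01, 121.73], [-58.28, 71.71], [-173.87, 95.51], [-174.79, -0.11], [-173.66, 173.66]. Speed limits (degrees/s): [136.94, 136.94, 172.46, 180, 180, 180].

INTERFACE

Orientations are given as [roll, pitch, yaw] about the fixed x, y, z axes, in that order (R = Rz(yaw) Ry(pitch) Rx(roll)).
In Python, from plant import ctrl gives the robot as it stands. The module is installed in compiled form; this text tells all that it offers.
- The arm moves only by the tool servo_tool, never from a script. Its argument "deltas" is a list of rows, each a list of 3 entries, a list of its own where there are three numbers: the turn, a rotation vector about the tool's x, y, z in degrees, then the shift along the tool's x, y, z in cm, then the finger opening in cm, from 0 to 8.76. A call has 1 to 5 rows; each row is the pose to reach, as a shift and turn from the pose measured when the call began, along the tool's axes at that moment; what a row does not reach only later rows make up. A row lasts 1/10 s, in which the tool goes at most 50 mm and 8.59 degrees, less where a joint would pass 70% of its speed; a pose out of reach is approached as far as the arm can. A call with a gripper value outside its range is refused whole. The fingers move at their own pace and stop on an object; the grip force is fixed at half the most. Time passes only in rows, so rows that repeat a pose let the fingers close. It gives the time, the measured TCP pose, the force and the opening at its end, in the units of the state.
- ctrl.get_obs(): the state, without advancing time (a new reading comes with each control period).
- ctrl.snapshot(name): name is "scene" or "top" or "wrist"; returns a dict with "image" (420x560x3 uint8, red, green, blue), "vertical_fov" (degrees; the focal length in pixels is half the picture's height over the tangent of half this angle, whatever the lens; pixels are square), "cx", "cy" (the principal point, pixels), "k1" (the pictures are not rectified: a ray, as slopes to the right and down, at radius r is drawn at 1 + k1 r^2 times it, then the intrinsics apply), "rvec" (rotation vector, rad) and "tvec" (3), from world to camera coordinates, as OpenCV has them. Camera axes: x right, y down, z forward; pixel columns grow to the right and rows downward; lengths in m; the calibration is good to about 2 mm. A picture is of the moment at which its call begins. There is no depth.
- ctrl.close_job(): hands the job in, once; it reports no verdict.
The state is a dict: "clock": time; "joint_pos": joint angles; "qvel": joint speeds; "tau": joint torques, N m; "tool_pos": TCP position; "orientation": TCP orientation; "force": force on the tool from outside, world axes, zero at the start; "moment": the same for the moment, N m; "opening": finger opening in m.
Only numpy, scipy, OpenCV 4.12 (cv2) and the standard library are available. Lean on these libraries where they do the work, as an engineer would, in place of code of your own. Each camera call takes 0.05 s, during which the arm holds its last target. There are 200 camera calls.

## Working session

There is one attempt and no reset: what is moved stays moved. The work goes in short steps, Python scripts to look and compute and a tool call to move; the robot and the scene stay as the last step left them, time stands still between calls to the robot, and variables do not carry over. Pictures are saved under pics/ and viewed, on a budget of 10 in all, crops included, one or two more only if the job needs it, and the job is handed in when it is done.

Besides the shell and the picture viewer there is one more tool, called after "Call:" as name([rows], argument=value, ...), one row to a line, values as JSON. servo_tool: Moves the arm, as the interface text tells. Its arguments: {"type":"object","properties":{"deltas":{"type":"array","items":{"type":"array"}}},"required":["deltas"]}

```bash
mkdir -p pics; cat > h.py <<'E'
import numpy as np, cv2
from plant import ctrl
from scipy.spatial.transform import Rotation as R
def cam(s):
    im=s["image"];f=im.shape[0]/2/np.tan(np.radians(s["vertical_fov"])/2)
    return f,s["cx"],s["cy"],s["k1"],R.from_rotvec(np.ravel(s["rvec"])).as_matrix(),np.ravel(s["tvec"])
def ray(c,uv,z):
    f,cx,cy,k,M,t=c
    d=np.array([(uv[0]-cx)/f,(uv[1]-cy)/f]);p=d.copy()
    for _ in range(30): p=d/(1+k*(p@p))
    o=-M.T@t; w=M.T@np.r_[p,1]
    return o+w*(z-o[2])/w[2]
def proj(c,P):
    f,cx,cy,k,M,t=c
    q=M@np.asarray(P)+t; p=q[:2]/q[2]; p=p*(1+k*(p@p)); return np.array([f*p[0]+cx,f*p[1]+cy])
def snap(n,fn):
    s=ctrl.snapshot(n); np.save(f'pics/{fn}.npy',dict(s),allow_pickle=True)
    cv2.imwrite(f'pics/{fn}.png',s["image"][:,:,::-1]); return s
def load(fn): return np.load(f'pics/{fn}.npy',allow_pickle=True).item()
E
python3 - <<'E'
from h import *
for n in("top","scene"):
    s=snap(n,n+"0");c=cam(s);print(n,s["vertical_fov"],c[3],-c[4].T@c[5])
print(ctrl.get_obs())
E
```

```text
top 57.054016225779584 -0.008623211413984217 [ 0.32528484 -0.02978102  0.75819153]
scene 44.640575993240134 0.06637229985637098 [1.10363381 0.68735436 0.65118362]
{'clock': 0.1, 'joint_pos': array([-5.57431054e+01,  2.05855761e+01,  6.39555083e-01, -1.65675930e-02,
       -7.01348732e+01, -1.65074926e+01]), 'qvel': array([ 0.01451004, -0.17308871,  0.10036279, -0.00168647,  0.05267082,
       -0.04643353]), 'tau': array([-2.06550460e-03, -5.84163165e+01,  2.93748361e+01,  7.01521039e+00,
        1.02752171e-02, -6.54137557e-05]), 'tool_pos': array([ 0.20562446, -0.64247203,  0.2257439 ]), 'orientation': array([  5.61031748,  89.91761954, 113.35407872]), 'force': array([-0.13183636,  0.3749627 , -0.92054061]), 'moment': array([ 0.00252069, -0.00048806, -0.02025002]), 'opening': 0.08730684656578303}
```

View pics/top0.png

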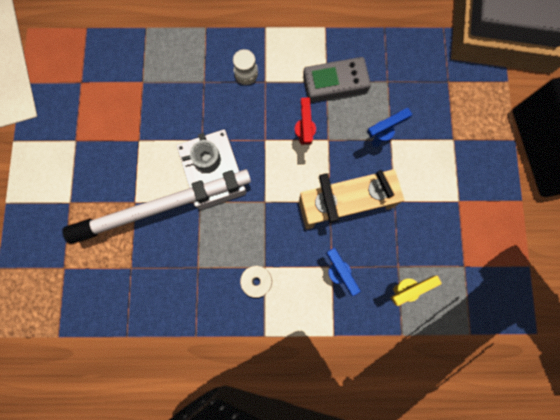

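View pics/scene0.png

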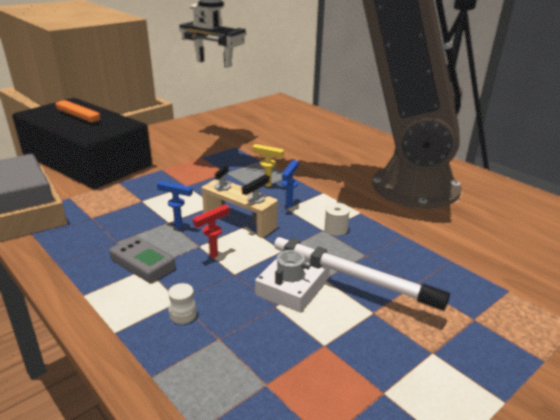

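Top view: the larger key's bar is at about (329,198), the small key's at (385,184) and the screw socket at (205,153), with the tube below it. I'll enlarge both regions to measure them.

```bash
python3 - <<'E'
from h import *
s=load("top0");im=s["image"][:,:,::-1];c=cam(s)
a=im[120:220,165:265];b=im[160:235,290:415]
A=cv2.resize(a,None,fx=5,fy=5,interpolation=3);B=cv2.resize(b,None,fx=2.4,fy=2.4*1,interpolation=3)
o=np.zeros((500,800,3),np.uint8);o[:,:500]=A;o[:180,500:800]=B
o=np.clip(o*1.5,0,255).astype(np.uint8)
cv2.imwrite('pics/crop.png',o)
g=im[160:235,290:350].max(2); m=(g<38).astype(np.uint8)
n,l,st,ce=cv2.connectedComponentsWithStats(m)
for i in range(1,n):
    if st[i,4]>60:
        pts=np.argwhere(l==i)[:,::-1].astype(np.float32)+[290,160]
        r=cv2.minAreaRect(pts.astype(np.float32));print(st[i],r)
for uv in [(324,176),(334,220),(329,198)]: print(uv,ray(c,uv,.123))
for uv in [(385,184)]: print(uv,ray(c,uv,.123))
print('sock',ray(c,(205,153),.078))
E
```

```text
[ 30  16  20  48 113] ((328.77978515625, 198.78701782226562), (48.264015197753906, 11.811088562011719), 77.7352294921875)
(324, 176) [ 0.50304209 -0.10672738  0.123     ]
(334, 220) [ 0.42715885 -0.12147717  0.123     ]
(329, 198) [ 0.46471931 -0.11417386  0.123     ]
(385, 184) [ 0.48855672 -0.21004461  0.123     ]
sock [0.56035385 0.10551353 0.078     ]
```

View pics/crop.png

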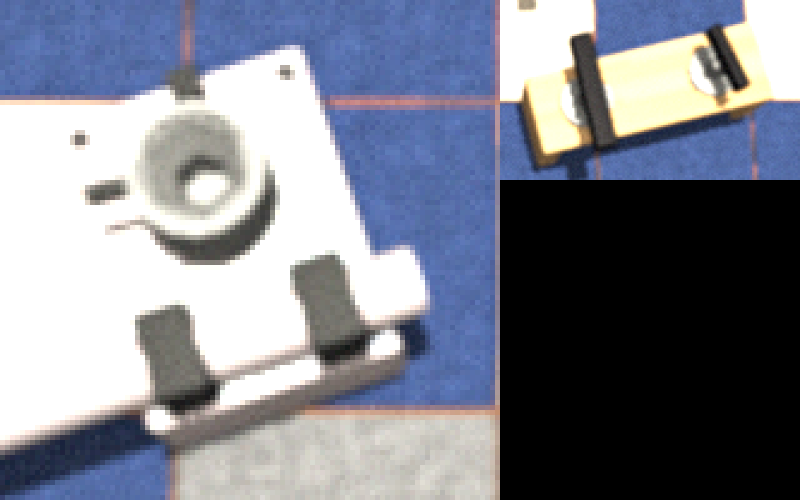

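The crop shows the funnel rim centred near full-image (205.5,153). The pointer is the left tab at (186,158) and the lug the upper one at (202,136), about 90° clockwise of it. The larger key's bar is centred near (329,198). Next I'll fit the bar's outline to the mask and work out the tool geometry.

```bash
cat >> h.py <<'E'
from scipy.optimize import minimize
def fitbar(s,x0,zc,thr=60,L=.084,roi=40):
    """fit bar handle (x,y,yaw) to dark mask by soft IoU"""
    c=cam(s);K=4;u0,v0=[int(a) for a in proj(c,[x0[0],x0[1],zc])-roi]
    u0=max(u0,0);v0=max(v0,0)
    g=s["image"][v0:v0+2*roi,u0:u0+2*roi].max(2)
    g=cv2.resize(g,None,fx=K,fy=K,interpolation=1); m=(g<thr).astype(np.float32)
    B=np.array([[a*L/2,b*.008,d*.009] for a in(-1,1) for b in(-1,1) for d in(-1,1)])
    def hull(x):
        P=B@R.from_euler('z',x[2]).as_matrix().T+[x[0],x[1],zc]
        q=np.array([(proj(c,p)-[u0,v0]+.5)*K-.5 for p in P]); return cv2.convexHull(q.astype(np.float32))
    def cost(x):
        h=np.zeros_like(m); cv2.fillConvexPoly(h,np.round(hull(x)*16).astype(np.int32),1,shift=4)
        w=cv2.dilate(h,np.ones((25,25)))  # local
        return 1-(h*m).sum()/np.maximum(h,m*w).sum()
    best=min((minimize(cost,np.array(x0)+[dx,dy,0],method='Nelder-Mead',options=dict(initial_simplex=np.array(x0)+[dx,dy,0]+np.array([[0,0,0],[.004,0,0],[0,.004,0],[0,0,.1]]),xatol=1e-5,fatol=1e-5)) for dx in(-.003,.003) for dy in(-.003,.003)),key=lambda r:r.fun)
    return best.x,best.fun
def info(target=None,yawjaw=None):
    o=ctrl.get_obs();T=R.from_euler('xyz',o["orientation"],degrees=True);M=T.as_matrix()
    print('t',o["clock"],'tcp',o["tool_pos"].round(4),'F',o["force"].round(1),'j',o["joint_pos"].round(1),'op',o["opening"])
    print('tool x',M[:,0].round(3),'jaw yaw',np.degrees(np.arctan2(M[1,2],M[0,2])).round(2))
    if yawjaw is not None:
        a=np.radians(yawjaw);z=np.array([np.cos(a),np.sin(a),0]);x=np.array([0,0,-1.]);W=np.c_[x,np.cross(z,x),z]
        print('turn deg',np.degrees(R.from_matrix(M.T@W).as_rotvec()).round(2))
    if target is not None: print('shift cm',(100*M.T@(np.array(target)-o["tool_pos"])).round(2))
E
python3 - <<'E'
from h import *
s=load("top0");c=cam(s)
for thr in(50,65,80):
    x,f=fitbar(s,[.465,-.114,np.radians(11)],.114,thr);print(thr,x[:2].round(4),np.degrees(x[2]).round(1),round(f,3))
k=x
info([k[0],k[1],.20],np.degrees(k[2])-90); info(yawjaw=np.degrees(k[2])+90)
S=ray(c,(205.5,153.2),.078);print('sock',S)
for z in(.05,.06,.075):
    p=ray(c,(165+107/5,120+192/5),z)-S;l=ray(c,(165+185/5,120+82/5),z)-S
    print(z,[(np.degrees(np.arctan2(q[1],q[0])).round(1),np.linalg.norm(q[:2]).round(4)) for q in(p,l)])
E
```

```text
50 [ 0.4644 -0.1131] 12.4 0.424
65 [ 0.4641 -0.1124] 9.7 0.206
80 [ 0.4638 -0.1126] 10.4 0.193
t 0.1 tcp [ 0.2056 -0.6425  0.2257] F [-0.1  0.4 -0.9] j [-55.7  20.6   0.6  -0.  -70.1 -16.5] op 0.08730684656578303
tool x [-0.001  0.001 -1.   ] jaw yaw 107.74
turn deg [-1.7264e+02  2.0000e-02  1.2000e-01]
shift cm [  2.63 -40.74  42.6 ]
t 0.1 tcp [ 0.2056 -0.6425  0.2257] F [-0.1  0.4 -0.9] j [-55.7  20.6   0.6  -0.  -70.1 -16.5] op 0.08730684656578303
tool x [-0.001  0.001 -1.   ] jaw yaw 107.74
turn deg [ 7.36  0.08 -0.01]
sock [0.55996542 0.10458479 0.078     ]
0.05 [(np.float64(90.7), np.float64(0.0417)), (np.float64(16.9), np.float64(0.0455))]
0.06 [(np.float64(95.6), np.float64(0.0394)), (np.float64(15.7), np.float64(0.0412))]
0.075 [(np.float64(103.9), np.float64(0.0365)), (np.float64(13.4), np.float64(0.0347))]
```

Call:
servo_tool([
  [[0,0,0],[0,-2.5,2.6],7],
  [[0,0,0],[0,-5.9,6.1],7],
  [[0,0,0],[0,-9.3,9.7],7],
  [[0,0,0],[0.3,-12.7,13.3],7],
  [[0,0,0],[0.5,-16.1,16.8],7],
])

```text
clock: 0.6
tool_pos: [0.308, -0.4315, 0.2205]
orientation: [7.2, 89.9, 114.9]
force: [1.4, 0.1, -0.5]
opening: 0.0701
```

Call:
servo_tool([
  [[0,0,0],[0,-3.4,3.5],7],
  [[0,0,0],[0,-6.8,7.1],7],
  [[0,0,0],[0,-10.2,10.7],7],
  [[0,0,0],[0,-13.6,14.2],7],
  [[0,0,0],[0,-16.0,16.8],7],
])

```text
clock: 1.1
tool_pos: [0.4099, -0.2203, 0.2209]
orientation: [-6.9, 89.9, 100.9]
force: [1.6, -0.4, 0.1]
opening: 0.0701
```

```bash
python3 -c "
from h import *
info([.464,-.1126,.18],100.4)"
```

```text
t 1.1 tcp [ 0.4099 -0.2203  0.2209] F [ 1.6 -0.4  0.1] j [ -4.    0.7 -25.   -0.1 -64.3 -68.1] op 0.07005954427277723
tool x [-0.     0.002 -1.   ] jaw yaw 107.78
turn deg [7.38 0.12 0.01]
shift cm [ 4.11 -8.44  8.59]
```

Call:
servo_tool([
  [[2,0,0],[0,-2.8,2.9],7],
  [[4,0,0],[0.5,-5.6,5.7],7],
  [[6,0,0],[0.5,-8.0,8.2],7],
  [[7.4,0.1,0],[0.5,-8.4,8.6],7],
  [[7.4,0.1,0],[0.5,-8.4,8.6],7],
])

```text
clock: 1.6
tool_pos: [0.4638, -0.1116, 0.2157]
orientation: [52.7, 90.0, 153.2]
force: [0.2, 0.5, 0.1]
opening: 0.0698
```

```bash
python3 - <<'E'
from h import *
info([.464,-.1126,.095],100.4)
s=snap("wrist","w1");c=cam(s);print(-c[4].T@c[5],proj(c,[.464,-.1126,.114]))
for thr in(50,65,80):
    x,f=fitbar(s,[.464,-.1126,np.radians(10.4)],.114,thr,roi=200);print(thr,x[:2].round(4),np.degrees(x[2]).round(1),round(f,3))
E
```

```text
t 1.6 tcp [ 0.4638 -0.1116  0.2157] F [0.2 0.5 0.1] j [ 10.2   2.1 -24.3  -0.  -63.6 -89.7] op 0.06981365169102038
tool x [-0.001  0.    -1.   ] jaw yaw 100.49
turn deg [ 0.09  0.03 -0.03]
shift cm [ 1.207e+01 -1.000e-02 -1.100e-01]
[ 0.38481035 -0.12554149  0.37422887] [273.45425362 214.02289472]
50 [ 0.4661 -0.1134] 10.8 0.695
65 [ 0.4361 -0.1177] 7.9 0.256
80 [ 0.4378 -0.1183] 11.8 0.16
```

View pics/w1.png

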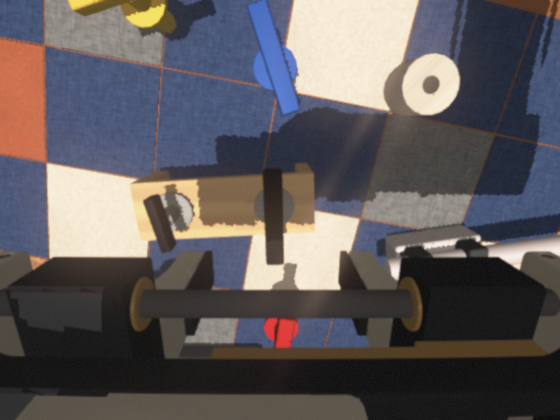

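The wrist view shows the large bar from (272,170) to (275,263), centre about (273.5,215). My estimate projects to (273.5,214), so they agree. Descend and grip.

Call:
servo_tool([
  [[0,0,0],[3,0,-0.1],7],
  [[0,0,0],[6.5,0,-0.1],7],
  [[0,0,0],[9.5,0,-0.1],7],
  [[0,0,0],[11.5,0,-0.1],7],
  [[0,0,0],[12.1,0,-0.1],7],
])

```text
clock: 2.15
tool_pos: [0.4615, -0.1143, 0.0927]
orientation: [79.3, 89.7, 179.7]
force: [0.1, -0.3, -0.6]
opening: 0.0702
```

Call:
servo_tool([
  [[0,0,0],[0,0,0],4],
  [[0,0,0],[0,0,0],0],
  [[0,0,0],[0,0,0],0],
  [[0,0,0],[0,0,0],0],
  [[0,0,0],[0,0,0],0],
])

```text
clock: 2.65
tool_pos: [0.4619, -0.1142, 0.0934]
orientation: [76.4, 89.8, 176.8]
force: [-0.3, -0.5, -0.1]
opening: 0.0357
```

Call:
servo_tool([
  [[0,0,0],[0,0,0],0],
  [[0,0,0],[0,0,0],0],
  [[0,0,0],[0,0,0],0],
  [[0,0,0],[0,0,0],0],
  [[0,0,0],[0,0,0],0],
])

```text
clock: 3.15
tool_pos: [0.462, -0.1142, 0.0936]
orientation: [75.5, 89.8, 175.9]
force: [-0.3, 1.5, 4.7]
opening: 0.0158
```

```bash
python3 -c "
from h import *
info([.464,-.1126,.19],100.4);print(ctrl.get_obs()['moment'])"
```

```text
t 3.15 tcp [ 0.462  -0.1142  0.0936] F [-0.3  1.5  4.7] j [  9.8   9.7 -33.9  -0.1 -46.5 -89.4] op 0.015820757080922836
tool x [-0.003  0.    -1.   ] jaw yaw 100.45
turn deg [ 0.05  0.05 -0.18]
shift cm [-9.64 -0.19  0.13]
[ 0.40303872  0.29345403 -0.0126979 ]
```

Call:
servo_tool([
  [[0,0,0],[-1,0,0],0],
  [[0,0,0],[-3,0,0],0],
  [[0,0,0],[-5.5,0,0],0],
  [[0,0,0],[-8,0,0],0],
  [[0,0,0],[-10.5,0,0],0],
])

```text
clock: 3.65
tool_pos: [0.4617, -0.1142, 0.1997]
orientation: [74.3, 89.8, 174.8]
force: [-0.2, -0.2, -1.9]
opening: 0.0158
```

Call:
servo_tool([
  [[0,0,0],[-1,0,0],0],
  [[0,0,0],[-2,0,0],0],
  [[0,0,0],[-2.5,0,0],0],
  [[0,0,0],[-2.5,0,0],0],
  [[0,0,0],[-2.5,0,0],0],
])

```text
clock: 4.15
tool_pos: [0.4613, -0.1142, 0.2238]
orientation: [75.4, 89.7, 175.9]
force: [0.2, -0.0, -2.1]
opening: 0.0157
```

```bash
python3 - <<'E'
from h import *
info([.56,.105,.23],185);print(ctrl.get_obs()['moment'])
s=snap("scene","s2");a=s["image"][130:320,150:350,::-1]
t=snap("top","t2")["image"][110:235,160:420,::-1]
o=np.zeros((570,800,3),np.uint8)
A=cv2.resize(a,(400,380),interpolation=3);B=cv2.resize(t,(400,192),interpolation=3)
o[:380,:400]=A;o[:192,400:]=B
cv2.imwrite('pics/c2.png',np.clip(o*1.4,0,255).astype(np.uint8))
E
```

```text
t 4.15 tcp [ 0.4613 -0.1142  0.2238] F [ 0.2 -0.  -2.1] j [  9.8   1.7 -23.6  -0.1 -65.  -89.4] op 0.015675066794769286
tool x [-0.006  0.    -1.   ] jaw yaw 100.43
turn deg [-84.57   0.3   -0.19]
shift cm [ -0.67 -13.67  19.77]
[0.03771103 0.05050012 0.00554442]
```

View pics/c2.png

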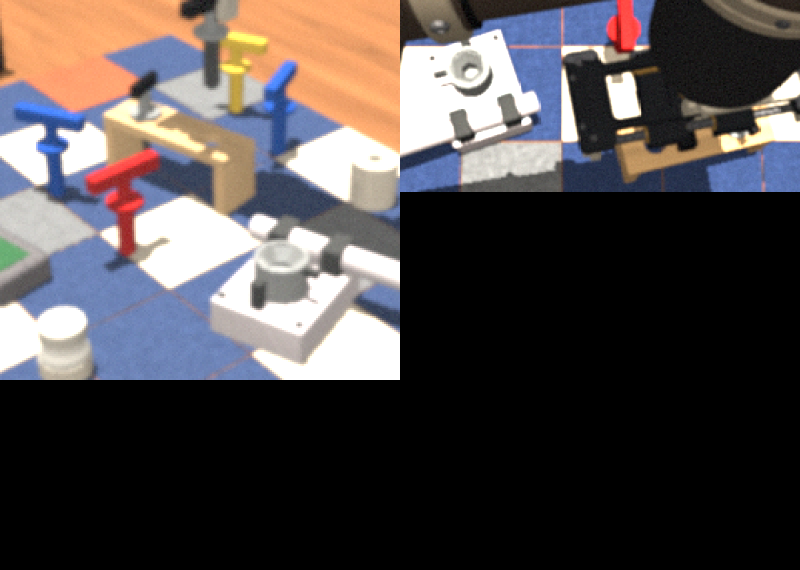

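The large key is lifted, upright and clear of the stand, and the small key is still in place. In the scene view the rim centre is near (290.5,258) and the pointer tab near (306.5,265). I'll triangulate both with the top view while carrying the key over.

```bash
python3 - <<'E'
from h import *
t=load("top0");s=load("s2");ct,cs=cam(t),cam(s)
from scipy.optimize import least_squares
def tri(a,b): 
    r=least_squares(lambda P:np.r_[proj(ct,P)-a,proj(cs,P)-b],[.56,.1,.07]);return r.x.round(4),r.fun.round(1)
print('rim',tri((205.5,153.2),(290.5,258)))
S=tri((205.5,153.2),(290.5,258))[0]
P=tri((186.4,158.4),(306.5,265));print('ptr',P,np.degrees(np.arctan2(*(P[0]-S)[[1,0]])))
P=tri((202,136),(279,273));print('lug',P,np.degrees(np.arctan2(*(P[0]-S)[[1,0]])))
E
```

```text
rim (array([0.5594, 0.1064, 0.0756]), array([-0.7,  0.7, -1. , -0.2]))
ptr (array([0.5501, 0.1413, 0.0746]), array([-0.7,  0.6, -0.9, -0.1])) 104.921198562317
lug (array([0.5971, 0.1164, 0.0642]), array([-0.8,  0.8, -1.1, -0.2])) 14.855716770310556
```

Call:
servo_tool([
  [[-5,0,0],[0,-1,1.5],0],
  [[-13,0,0],[0,-2.5,4],0],
  [[-21,0,0],[0,-4.5,7],0],
  [[-29,0,0],[0,-6.5,10],0],
  [[-37,0.3,-0.2],[0,-8,12],0],
])

```text
clock: 4.75
tool_pos: [0.5188, 0.02, 0.2227]
orientation: [110.7, 89.8, -111.5]
force: [0.5, 0.3, -2.5]
opening: 0.0159
```

```bash
python3 -c "
from h import *
info([.56,.105,.23],185)"
```

```text
t 4.75 tcp [0.5188 0.02   0.2227] F [ 0.5  0.3 -2.5] j [ 24.    6.  -19.1   0.1 -65.  -66.2] op 0.01588743106955018
tool x [-0.001 -0.003 -1.   ] jaw yaw 137.79
turn deg [-4.721e+01  1.000e-02 -1.800e-01]
shift cm [-0.76 -9.06  2.66]
```

Call:
servo_tool([
  [[-6,0,0],[0,-2,0.6],0],
  [[-14,0,0],[-0.2,-4,1.2],0],
  [[-22,0,0],[-0.4,-6,1.8],0],
  [[-30,0,0],[-0.6,-8,2.4],0],
  [[-38,0,-0.2],[-0.8,-9,2.7],0],
])

```text
clock: 5.25
tool_pos: [0.5597, 0.1062, 0.2294]
orientation: [22.9, 89.9, -161.0]
force: [-0.8, -0.0, -3.2]
opening: 0.0158
```

Call:
servo_tool([
  [[-6,0,0],[0,0,0],0],
  [[-12,0,0],[0,0,0],0],
  [[-17,0,0],[0,0,0],0],
  [[-17,0,0],[0,0,0],0],
  [[-17,0,0],[0,0,0],0],
])

```text
clock: 5.75
tool_pos: [0.5596, 0.1062, 0.2288]
orientation: [8.5, 89.9, -158.5]
force: [0.4, 0.7, -2.4]
opening: 0.0159
```

```bash
python3 - <<'E'
from h import *
info([.5602,.1034,.23],194)
s=snap("wrist","w3");c=cam(s);print(-c[4].T@c[5],proj(c,[.5597,.1055,.078]),proj(c,[.5597,.1055,.14]))
q=snap("scene","s3");c=cam(q);print(proj(c,[.5597,.1055,.078]),proj(c,[.5597,.1055,.14]))
a=q["image"][150:320,200:380,::-1];A=cv2.resize(a,(636,600),interpolation=3)
cv2.imwrite('pics/c3.png',np.clip(A*1.4,0,255).astype(np.uint8))
E
```

```text
t 5.75 tcp [0.5596 0.1062 0.2288] F [ 0.4  0.7 -2.4] j [ 30.4  10.7 -12.6  -0.  -66.9 -17.4] op 0.015850891110196157
tool x [-0.002 -0.001 -1.   ] jaw yaw -166.98
turn deg [-0.98  0.12 -0.02]
shift cm [-0.12  0.28  0.  ]
[0.5765966  0.02959723 0.38729449] [274.43896154 197.28865295] [274.296677   215.54248484]
[289.10505268 256.69342268] [290.07226147 229.40164678]
```

View pics/w3.png

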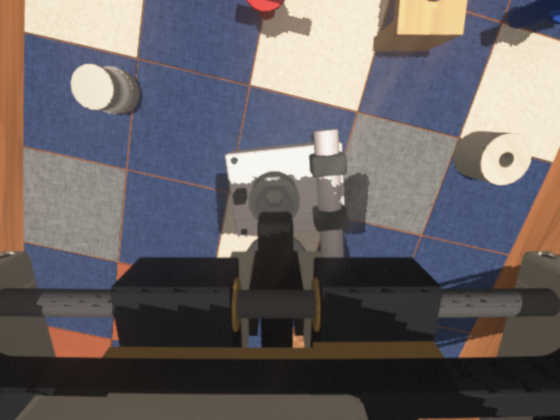

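View pics/c3.png

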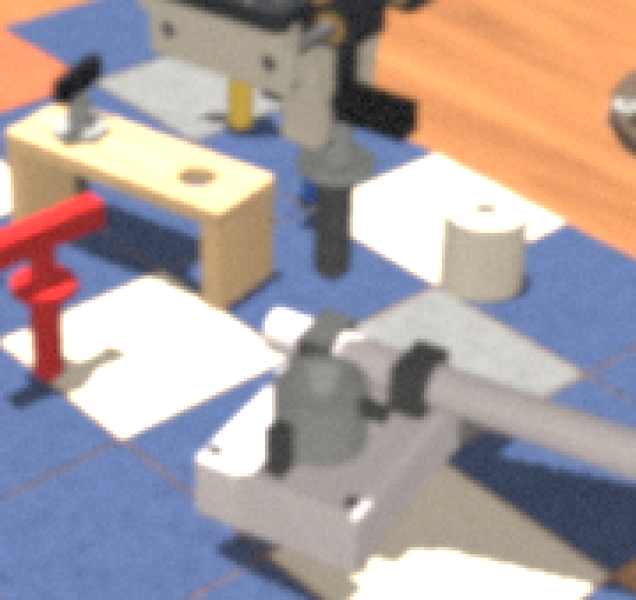

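```bash
python3 - <<'E'
from h import *
c=cam(load("s3"))
for d in([0,0],[-.0005,.0021]): print(proj(c,[.5596+d[0],.1062+d[1],.146]))
print(ray(c,(294,227),.146), ray(c,(290.5,258),.078))
w=load("w3");c=cam(w);print(ray(c,(273.5,196),.078))
a=w["image"][150:300,190:360,::-1];cv2.imwrite('pics/c4.png',np.clip(cv2.resize(a,(680,600),interpolation=3)*1.7,0,255).astype(np.uint8))
E
```

```text
[290.46384507 226.80241283]
[291.42901462 227.18455309]
[0.55500219 0.11083056 0.146     ] [0.56047862 0.11034933 0.078     ]
[0.56093436 0.10439921 0.078     ]
```

View pics/c4.png

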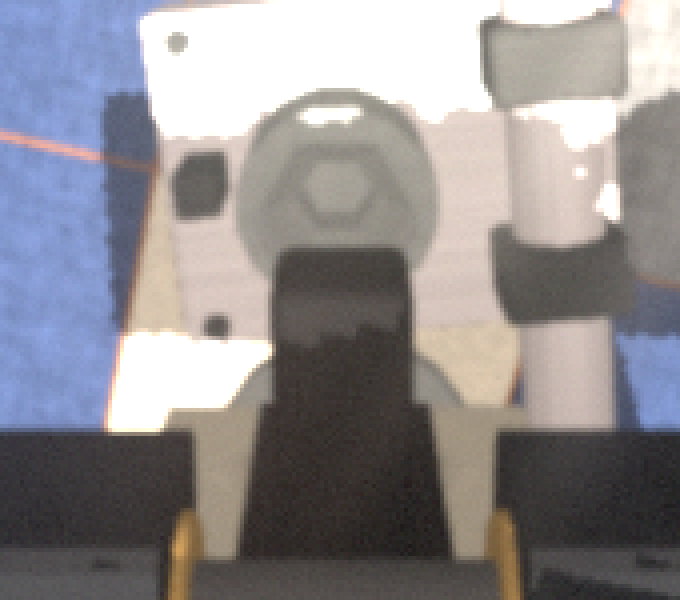

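The enlarged wrist view shows the hex socket at crop (337,187) with its flats facing up and down, along the key's handle, so the yaw matches. I'll check the lateral offset in enlarged scene crops.

```bash
python3 - <<'E'
from h import *
a=load("s2")["image"][240:290,265:315,::-1];b=load("s3")["image"][185:235,265:315,::-1]
A=[np.clip(cv2.resize(i,(400,400),interpolation=3)*1.6,0,255).astype(np.uint8) for i in(a,b)]
cv2.imwrite('pics/c5.png',np.hstack(A))
E
```

```text
(no output)
```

View pics/c5.png

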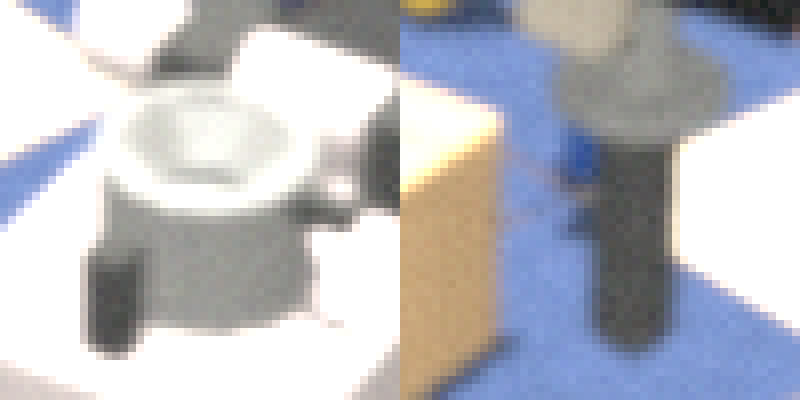

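```bash
python3 - <<'E'
from h import *
c=cam(load("s3"))
print('rim',ray(c,(290.5,257),.078),'tip',ray(c,(293.75,226.5),.146),'tip alt',ray(c,(293.75,225),.146),'collar',ray(c,(294.7,195.1),.213),'colpred',proj(c,[.5591,.1083,.213]),proj(c,[.5591,.1083,.146]))
E
```

```text
rim [0.55830713 0.10793906 0.078     ] tip [0.55420155 0.10926737 0.146     ] tip alt [0.55070608 0.1054292  0.146     ] collar [0.55573085 0.11009966 0.213     ] colpred [292.61219612 195.29618012] [291.42901462 227.18455309]
```

Call:
servo_tool([
  [[-0.5,0.1,0],[0.5,0.15,-0.1],0],
  [[-1,0.1,0],[2,0.3,-0.1],0],
  [[-1,0.1,0],[4,0.3,-0.1],0],
  [[-1,0.1,0],[5.5,0.3,-0.1],0],
  [[-1,0.1,0],[6,0.3,-0.1],0],
])

```text
clock: 6.35
tool_pos: [0.5602, 0.1028, 0.167]
orientation: [12.4, 89.8, -153.6]
force: [-0.1, 0.4, -2.9]
opening: 0.0159
```

```bash
python3 -c "
from h import *
info([.5615,.1035,.1286],194)"
```

```text
t 6.35 tcp [0.5602 0.1028 0.167 ] F [-0.1  0.4 -2.9] j [ 30.1  13.5 -17.5  -0.  -59.2 -16.1] op 0.015885258932221293
tool x [-0.003 -0.001 -1.   ] jaw yaw -166.0
turn deg [ 0.    0.16 -0.04]
shift cm [ 3.84 -0.03 -0.15]
```

Call:
servo_tool([
  [[0,0.2,0],[0.3,0,-0.1],0],
  [[0,0.2,0],[0.6,0,-0.1],0],
  [[0,0.2,0],[1.0,0,-0.1],0],
  [[0,0.2,0],[1.4,0,-0.1],0],
  [[0,0.2,0],[1.8,0,-0.1],0],
])

```text
clock: 6.85
tool_pos: [0.5613, 0.1032, 0.1491]
orientation: [160.5, 89.9, -5.5]
force: [-0.1, 0.4, -2.5]
opening: 0.0158
```

Call:
servo_tool([
  [[0,0,0],[0.3,0,0],0],
  [[0,0,0],[0.6,0,0],0],
  [[0,0,0],[0.9,0,0],0],
  [[0,0,0],[1.1,0,0],0],
  [[0,0,0],[1.2,0,0],0],
])

```text
clock: 7.35
tool_pos: [0.5613, 0.1032, 0.1368]
orientation: [158.2, 89.9, -7.8]
force: [-0.3, 0.3, -2.3]
opening: 0.0157
```

```bash
python3 -c "
from h import *
info([.5615,.1035,.1286],194)"
```

```text
t 7.35 tcp [0.5613 0.1032 0.1368] F [-0.3  0.3 -2.3] j [ 30.1  15.1 -19.8   0.1 -55.1 -16.1] op 0.01571168159033435
tool x [ 0.001 -0.    -1.   ] jaw yaw -166.0
turn deg [ 0.   -0.06 -0.03]
shift cm [ 0.82 -0.03 -0.03]
```

The tip is 10 mm down inside the hex with no contact force. Continue to the floor gently.

Call:
servo_tool([
  [[0,0,0],[0.2,0,0],0],
  [[0,0,0],[0.4,0,0],0],
  [[0,0,0],[0.6,0,0],0],
  [[0,0,0],[0.75,0,0],0],
  [[0,0,0],[0.85,0,0],0],
])

```text
clock: 7.85
tool_pos: [0.5614, 0.1032, 0.1284]
orientation: [153.9, 89.9, -12.0]
force: [-1.4, 0.4, 3.3]
opening: 0.0158
```

Call:
servo_tool([
  [[0,0,0],[0.1,0,0],0],
  [[0,0,0],[0.15,0,0],0],
  [[0,0,0],[0.2,0,0],0],
])

```text
clock: 8.15
tool_pos: [0.563, 0.1036, 0.1282]
orientation: [170.8, 89.7, 4.8]
force: [0.4, -0.2, 9.3]
opening: 0.0157
```

```bash
python3 -c "
from h import *
info([.5615,.1035,.1286],194)"
```

```text
t 8.15 tcp [0.563  0.1036 0.1282] F [ 0.4 -0.2  9.3] j [ 30.1  15.6 -20.4   0.1 -53.8 -16.1] op 0.01571442586436299
tool x [ 0.005  0.    -1.   ] jaw yaw -165.93
turn deg [ 0.07 -0.28 -0.05]
shift cm [-0.04 -0.03  0.14]
```

The force rose to about +9 N at TCP z 0.128, against the 0.1286 expected at the floor, so the key is fully home. Now turn clockwise.

Call:
servo_tool([
  [[4,0,0],[0.05,0,0.1],0],
  [[10,0,0],[0.05,0,0.1],0],
  [[16,0,0],[0.05,0,0.1],0],
  [[22,0,0],[0.05,0,0.1],0],
  [[28,0,0],[0.05,0,0.1],0],
])

```text
clock: 8.65
tool_pos: [0.5623, 0.1034, 0.1284]
orientation: [-160.2, 89.7, 5.6]
force: [-1.8, 0.8, 3.4]
opening: 0.0161
```

```bash
python3 -c "
from h import *
info([.5615,.1035,.1286],194);print(ctrl.get_obs()['moment'])"
```

```text
t 8.65 tcp [0.5623 0.1034 0.1284] F [-1.8  0.8  3.4] j [ 30.1  15.5 -20.5   0.2 -53.7 -44.4] op 0.016051127096765514
tool x [ 0.006  0.001 -1.   ] jaw yaw 165.84
turn deg [-28.16  -0.34   0.03]
shift cm [-0.02  0.01  0.08]
[0.09214589 0.64473263 0.05689061]
```

Call:
servo_tool([
  [[5,-0.2,0],[0.05,0,0],0],
  [[11,-0.3,0],[0.05,0,0],0],
  [[17,-0.3,0],[0.05,0,0],0],
  [[23,-0.3,0],[0.05,0,0],0],
  [[29,-0.3,0],[0.05,0,0],0],
])

```text
clock: 9.15
tool_pos: [0.5623, 0.1035, 0.1284]
orientation: [-73.6, 89.8, 63.0]
force: [-2.0, 0.3, 2.6]
opening: 0.0158
```

Call:
servo_tool([
  [[4,0,0],[0.05,0,0],0],
  [[8,0,0],[0.05,0,0],0],
  [[12,0,0],[0.05,0,0],0],
  [[15,0,0],[0.05,0,0],0],
])

```text
clock: 9.55
tool_pos: [0.5621, 0.1036, 0.1284]
orientation: [-57.0, 89.8, 64.5]
force: [-3.4, 0.8, 2.9]
opening: 0.0157
```

```bash
python3 -c "
from h import *
info([.5615,.1035,.1286],194);print(ctrl.get_obs()['moment'])
snap('top','t6')"
```

```text
t 9.55 tcp [0.5621 0.1036 0.1284] F [-3.4  0.8  2.9] j [ 30.   15.6 -20.2  -0.1 -54.  -88.4] op 0.0157260215701338
tool x [ 0.002  0.003 -1.   ] jaw yaw 121.46
turn deg [-7.254e+01 -1.000e-02  2.300e-01]
shift cm [-0.02  0.06  0.03]
[0.27618648 1.21140814 0.12056685]
```

Call:
servo_tool([
  [[3,0,0],[0.05,0,0],0],
  [[5,0,0],[0.05,0,0],0],
  [[5,0,0],[0.05,0,0],0],
])

```text
clock: 9.9
tool_pos: [0.5621, 0.1036, 0.1284]
orientation: [-53.8, 89.8, 62.5]
force: [-2.6, 1.3, 4.8]
opening: 0.0153
```

```bash
python3 -c "
from h import *
info(None,194);print(ctrl.get_obs()['moment'])"
```

```text
t 9.9 tcp [0.5621 0.1036 0.1284] F [-2.6  1.3  4.8] j [ 30.   15.6 -20.2  -0.2 -54.  -93.5] op 0.01534976849430296
tool x [ 0.002  0.004 -1.   ] jaw yaw 116.35
turn deg [-7.765e+01 -1.000e-02  2.500e-01]
[0.31546815 1.35329829 0.09005906]
```

Call:
servo_tool([
  [[3,0,0],[0.05,0,0],0],
  [[5,0,0],[0.05,0,0],0],
  [[5,0,0],[0.05,0,0],0],
])

```text
clock: 10.2
tool_pos: [0.5621, 0.1038, 0.1283]
orientation: [-50.3, 89.8, 61.1]
force: [-3.1, 1.3, 6.0]
opening: 0.016
```

```bash
python3 -c "
from h import *
info(None,194);print(ctrl.get_obs()['moment'])"
```

```text
t 10.2 tcp [0.5621 0.1038 0.1283] F [-3.1  1.3  6. ] j [ 30.   15.6 -20.2  -0.2 -54.  -98.5] op 0.0159807126655777
tool x [ 0.002  0.004 -1.   ] jaw yaw 111.41
turn deg [-8.259e+01 -1.000e-02  2.700e-01]
[0.45271263 1.42674686 0.06901366]
```

Call:
servo_tool([
  [[3,0,0],[0.02,0,0],0],
  [[4,0,0],[0.02,0,0],0],
  [[4,0,0],[0.02,0,0],0],
])

```text
clock: 10.5
tool_pos: [0.5621, 0.104, 0.1284]
orientation: [-46.5, 89.7, 61.0]
force: [-3.2, 3.0, 5.0]
opening: 0.0157
```

```bash
python3 -c "
from h import *
info(None,194);print(ctrl.get_obs()['moment'])"
```

```text
t 10.5 tcp [0.5621 0.104  0.1284] F [-3.2  3.   5. ] j [  30.    15.6  -20.2   -0.2  -53.9 -102.4] op 0.015689144877143006
tool x [ 0.002  0.004 -1.   ] jaw yaw 107.49
turn deg [-86.51   0.     0.3 ]
[0.81086124 1.42228158 0.09519684]
```

Call:
servo_tool([
  [[3,0,0],[0.02,0,0],0],
  [[4,0,0],[0.02,0,0],0],
  [[4,0,0],[0.02,0,0],0],
])

```text
clock: 10.8
tool_pos: [0.5621, 0.1042, 0.1283]
orientation: [-44.4, 89.7, 59.2]
force: [-3.6, 2.5, 4.1]
opening: 0.0157
```

```bash
python3 -c "
from h import *
info(None,194);print(ctrl.get_obs()['moment'])
snap('wrist','w7');s=snap('scene','s7');t=snap('top','t7')
A=[np.clip(cv2.resize(i,(400,400),interpolation=3)*1.5,0,255).astype(np.uint8) for i in(s['image'][220:290,255:325,::-1],t['image'][110:190,165:245,::-1])]
cv2.imwrite('pics/c7.png',np.hstack(A))"
```

```text
t 10.8 tcp [0.5621 0.1042 0.1283] F [-3.6  2.5  4.1] j [  30.    15.6  -20.2   -0.2  -53.9 -106.3] op 0.015717170340765887
tool x [ 0.003  0.004 -1.   ] jaw yaw 103.58
turn deg [-90.42   0.     0.32]
[1.05155983 1.41202863 0.30958009]
```

View pics/c7.png

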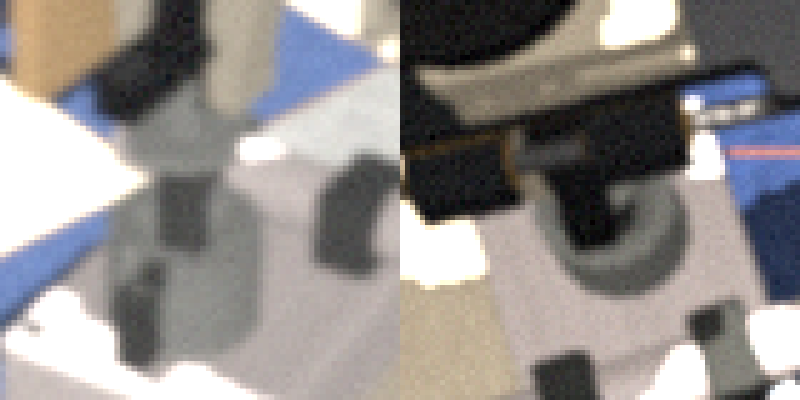

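The pointer, at scene crop (150,275), is against the lug at (137,320), and the yaw moment jumped to 0.31 N m, so the screw is at its stop. One small nudge to confirm, then I'll take the load off and release.

Call:
servo_tool([
  [[2,0,0],[0,0,0],0],
  [[3,0,0],[0,0,0],0],
  [[3,0,0],[0,0,0],0],
])

```text
clock: 11.25
tool_pos: [0.5622, 0.1043, 0.1284]
orientation: [-42.0, 89.7, 58.7]
force: [-2.9, 2.6, 5.2]
opening: 0.0155
```

```bash
python3 -c "
from h import *
info(None,194);print(ctrl.get_obs()['moment'])"
```

```text
t 11.25 tcp [0.5622 0.1043 0.1284] F [-2.9  2.6  5.2] j [  30.    15.6  -20.2   -0.2  -53.9 -109.3] op 0.01550581432042606
tool x [ 0.003  0.004 -1.   ] jaw yaw 100.63
turn deg [-9.337e+01  1.000e-02  3.300e-01]
[1.13224702 1.4923937  0.4304148 ]
```

Call:
servo_tool([
  [[0,0,0],[0,0,0],2],
  [[0,0,0],[0,0,0],3],
  [[0,0,0],[0,0,0],5],
  [[0,0,0],[0,0,0],6],
  [[0,0,0],[0,0,0],6],
])

```text
clock: 11.75
tool_pos: [0.5623, 0.1041, 0.1283]
orientation: [-43.8, 89.7, 56.9]
force: [1.0, -0.4, -0.2]
opening: 0.0464
```

Call:
servo_tool([
  [[0,0,0],[0,0,0],6],
  [[0,0,0],[-1,0,0],6],
  [[0,0,0],[-3,0,0],6],
  [[0,0,0],[-5,0,0],6],
  [[0,0,0],[-8,0,0],6],
])

```text
clock: 12.25
tool_pos: [0.5614, 0.1035, 0.2087]
orientation: [-26.5, 89.8, 74.1]
force: [1.0, 0.1, 0.7]
opening: 0.0594
```

Call:
servo_tool([
  [[0,0,0],[-3,0,0],6],
  [[0,0,0],[-5,2,-2],6],
  [[0,0,0],[-5,5,-5],6],
  [[0,0,0],[-5,8,-8],6],
  [[0,0,0],[-5,10,-10],6],
])

```text
clock: 12.75
tool_pos: [0.48, -0.015, 0.2594]
orientation: [-40.1, 89.7, 60.5]
force: [0.5, 0.5, 0.5]
opening: 0.06
```

```bash
python3 -c "
from h import *
info()
s=snap('scene','s8');t=snap('top','t8')
A=[np.clip(cv2.resize(i,(400,500),interpolation=3)*1.4,0,255).astype(np.uint8) for i in(s['image'][190:290,255:335,::-1],t['image'][100:200,165:245,::-1])]
cv2.imwrite('pics/c8.png',np.hstack(A))"
```

```text
t 12.75 tcp [ 0.48   -0.015   0.2594] F [0.5 0.5 0.5] j [  21.6    0.5  -20.    -0.2  -69.3 -100.9] op 0.05996610228436153
tool x [ 0.002  0.004 -1.   ] jaw yaw 100.62
```

View pics/c8.png

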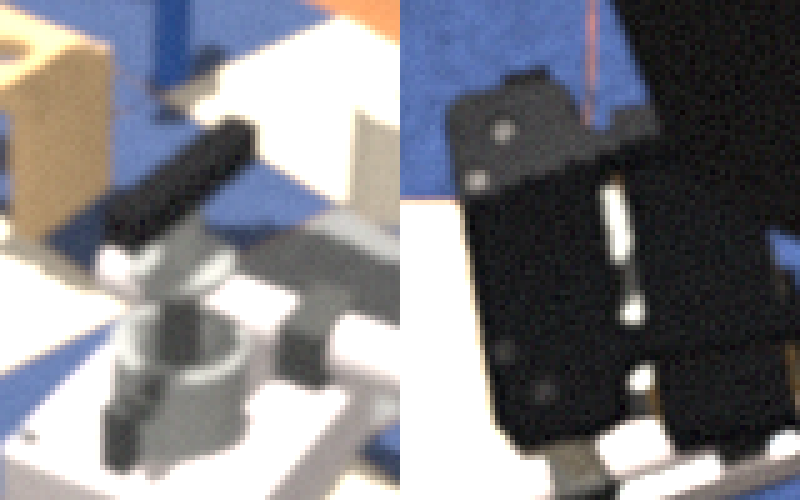

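The key stands upright in the socket with the pointer tab, at (150,385), against the lug at (125,430). The gripper is well clear. Hand in.

```bash
python3 -c "
from plant import ctrl
print(ctrl.close_job())"
```

```text
the job is handed in; nothing more can be done
None
```

The screw is tightened to its stop and the larger key is left standing upright in the socket. The job was handed in at about 12.8 s of the 43 s allowed.

- **Picking and inserting:** I pinched the larger key's bar, lifted it straight out of the stand and turned it about 94° so its flats matched the socket. It was pushed home until the force rose to about 9 N at tool height 0.128 m, against 0.1286 m expected at the floor.
- **Turning:** I turned it clockwise about 93°, including the play in the socket. The torque stayed around 0.06–0.12 N m until about 90°, then climbed to 0.31 and 0.43 N m.
- **Last checks:** The final scene picture shows the key upright, with the pointer against the lug and the gripper clear of everything. The small key was still in its stand when last viewed after the lift. The forces read stayed under 10 N.

Three checks failed or disagreed:
- The automatic outline fit of the bar in the wrist picture failed because of shadows. I checked the position by eye instead, and it agreed within about 1 pixel.
- The scene camera and my estimate differed by about 1 mm on the key's sideways offset from the socket, so I took a value in between.
- The last top picture was blocked by the arm and added nothing.

I viewed 11 pictures, one over the budget.

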